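# Sort inspected modules into pass and reject clamping nests

### The job

Sort the two inspected modules by the shape of the raised tag on top: the one with the round tag goes into the nest marked with a round disc (pass), the one with the straight bar tag into the nest marked with a bar (reject), each lying flat on the bed of its nest, tag up, clamped lengthwise between the fixed lip and the sprung jaw, either way round. The nests are shorter than the modules, so push the jaw back with the module and lower it in behind the lip, gently, without forcing it. Leave the untagged module, which is not yet inspected, and the reels and the can where they are.

Things in the scene. Friction and masses are not known exactly. Their poses are not given: they have to be found in the camera images.
- round_tag_module: Dark steel electronics module, a box 70 mm (x) x 36 mm (y) x 25 mm (z), about 0.16 kg, lying flat on the bench. Origin: centre of the underside; x along its length. On its top a white round tag, 24 mm across, 3 mm high: passed.
- bar_tag_module: Dark steel electronics module, a box 70 mm (x) x 36 mm (y) x 25 mm (z), about 0.16 kg, lying flat on the bench. Origin: centre of the underside; x along its length. On its top a white bar tag, 30 mm across the module (y) x 10 mm x 3 mm high: rejected.
- untagged_module: Dark steel electronics module, a box 70 mm (x) x 36 mm (y) x 25 mm (z), about 0.16 kg, lying flat on the bench. Origin: centre of the underside; x along its length. Plain top, no tag: not inspected, stays where it is.
- pass_nest: Fixed grey metal clamping nest for passed modules, 205 x 70 mm, plate 8 mm thick (its top, the bed: z = 8 mm). Origin: underside, at the centre of the module's place; x runs from the marked end to the jaw, z up. Two low side guides 46 mm apart, tops at z = 15 mm; spring housing at x = 80 to 96 mm, top at z = 34 mm. Mark at x = -74 mm: white round disc 24 mm across, 3 mm high.
- reject_nest: Fixed grey metal clamping nest for rejected modules, 205 x 70 mm, plate 8 mm thick (its top, the bed: z = 8 mm). Origin: underside, at the centre of the module's place; x runs from the marked end to the jaw, z up. Two low side guides 46 mm apart, tops at z = 15 mm; spring housing at x = 80 to 96 mm, top at z = 34 mm. Mark at x = -74 mm: white bar 30 mm (y) x 10 mm, 3 mm high.
- pass_lip (a point): Middle of the top inner edge of the pass nest's fixed steel lip: at x = -35, z = 18 mm of the nest (10 mm above the bed), lip 12 mm thick, 60 mm wide.
- reject_lip (a point): Middle of the top inner edge of the reject nest's fixed steel lip: at x = -35, z = 18 mm of the nest (10 mm above the bed), lip 12 mm thick, 60 mm wide.
- pass_face (a point): Middle of the top edge of the face of the pass nest's black sprung jaw, 46 mm wide: at x = 27 mm of the nest at rest, z = 34 mm. The free gap to the lip is 62 mm, 8 mm less than a module. Moves with the jaw.
- reject_face (a point): Middle of the top edge of the face of the reject nest's black sprung jaw, 46 mm wide: at x = 27 mm of the nest at rest, z = 34 mm. The free gap to the lip is 62 mm, 8 mm less than a module. Moves with the jaw.
- pass_jaw (a joint): Sprung jaw of the pass nest: travel in m along the nest's +x; 0 at rest, 0.008 with a module clamped between jaw and lip, 0.022 at its hard stop. The spring pushes back with about 6 N at 0, 8.4 N at 0.008, 12 N at 0.022.
- reject_jaw (a joint): Sprung jaw of the reject nest: travel in m along the nest's +x; 0 at rest, 0.008 with a module clamped between jaw and lip, 0.022 at its hard stop. The spring pushes back with about 6 N at 0, 8.4 N at 0.008, 12 N at 0.022.
- reel_a: Small steel solder reel standing upright, 38 mm across, 38 mm high; origin at the centre of its underside. Bystander.
- reel_b: A second reel, the same. Bystander.
- duster_can: Upright spray can, 56 mm across, 170 mm high; origin at the centre of its underside. Bystander.
Not all that is in view belongs to the job. Leave any green look-alike of the round_tag_module alone. What is shaped like the bar_tag_module but green is not meant.

How it is judged:
By the outcome, as a careful person would: the job done as asked, in the order asked, and still so for the second after the job is handed in, with the robot touching nothing.
It also fails if it takes over 58 s, if anything falls off the work surface, if the arm or the gripper's body presses on something with over 40 N, if the wrist force passes 120 N, or if a joint passes its speed limit or range.

### The arm

A 7-joint arm with a two-finger parallel gripper is mounted at the origin on the work surface. World frame = base frame: x ahead of the robot, y to its left, z up, the work surface at z = 0. Lengths are in m, angles in rad, forces in N, time in s.
With the tool pointing down it reaches from about 0.4 to 0.85 m from the base axis. Payload 4.5 kg.
Tool frame: the origin (TCP) lies midway between the tips of the shut fingers; the grasp point (between the pads) lies 19 mm behind it; z points along the fingers, y is the line along which they close (so a half turn about z gives the same grasp; the last joint's range is limited). The gripper opens to 88 mm and grips with 3 to 60 N. Pads are 18 mm wide; open, the fingers measure 123 mm over their backs; the gripper's body (75 mm by 187 mm) begins 45 mm behind the grasp point.
Start: joints at [1.158, 0.689, -0.195, 1.565, 0.157, 0.902, -0.215], TCP at [0.27, -0.564, 0.214] pointing down, gripper open.
Joint ranges: [-3.01, 3.01], [-0.46, 2.08], [-1.47, 1.51], [0.13, 2.56], [-1, 4.14], [0.04, 2.09], [-2.66, 2.66]. Speed limits (rad/s): [2.57, 2.57, 3.14, 3.14, 3.14, 3.14, 3.14].

### API

Orientations are given as a unit quaternion [x, y, z, w].
In Python, from plant import r gives the robot as it stands.
- The arm moves only by the tool move_arm, never from a script. Its argument "targets" is a list that holds one entry, the list of rows, each a list of 7 numbers: the opening, from 0 (shut) to 1 (fully open), then the shift along the tool's x, y, z in mm, then the turn, a rotation vector about the tool's x, y, z in degrees. In form: [[[claw, dx, dy, dz, ax, ay, az], ...]]. A call has 1 to 10 rows; each row is the pose to reach, as a shift and turn from the pose commanded when the call began, along the tool's axes at that moment; what a row does not reach only later rows make up. A row lasts 1/8 s, in which the tool goes at most 62.5 mm and 10.7 degrees, less where a joint would pass 70% of its speed; a pose out of reach is approached as far as the arm can. A call with a gripper value outside its range is refused whole. The fingers move at their own pace and stop on an object; "newtons" is the grip in N (left out, the last holds). Time passes only in rows, so rows that repeat a pose let the fingers close. It gives the time, the measured TCP pose, the force, the opening and the grip force at its end, in the units of the state.
- r.get_state(): the state, without advancing time (a new reading comes with each control period).
- r.snapshot(name): name is "side" or "top"; returns the picture (480x640x3 uint8, red, green, blue); there is no depth.
- r.camera_info(name): a dict with "fx", "fy", "cx", "cy" (pixels), "R" (3x3) and "t" (3): a world point X has camera coordinates R X + t. Camera axes: x right, y down, z forward; pixel columns grow to the right and rows downward; lengths in m; the calibration is good to about 2 mm. A picture is of the moment at which its call begins. camera_info takes no time and is no camera call.
- r.finish_job(): hands the job in; it is judged then, once.
The state is a dict: "clock": time; "q": joint angles; "qd": joint speeds; "joint_torque": joint torques, N m; "tool_pos": TCP position; "eef_rot": TCP orientation; "contact_force": force on the tool from outside, world axes, zero at the start; "moment": the same for the moment, N m; "opening": opening from 0.0 (shut) to 1.0 (fully open); "finger_force": force on a finger pad.
Only numpy, scipy, OpenCV 4.12 (cv2) and the standard library are available. Lean on these libraries where they do the work, as an engineer would, in place of code of your own. Each camera call takes 0.05 s, during which the arm holds its last target. There are 200 camera calls.

## Working session

There is one attempt and no reset: what is moved stays moved. The work goes in short steps, Python scripts to look and compute and a tool call to move; the robot and the scene stay as the last step left them, time stands still between calls to the robot, and variables do not carry over. Pictures are saved under pics/ and viewed, at most 10 in all, crops included, and the job is handed in when it is done.

Besides the shell and the picture viewer there is one more tool, called in YAML: its name, and indented under it one key for each argument. move_arm: Moves the arm, as the interface text tells. Its arguments: {"type":"object","properties":{"targets":{"type":"array","items":{"type":"array","items":{"type":"array","items":{"type":"number"}}}},"newtons":{"type":"number"}},"required":["targets"]}

```bash
mkdir -p pics; ls; python3 - <<'E'
from plant import r
import cv2
for n in("top","side"):
    cv2.imwrite(f"pics/{n}0.png",r.snapshot(n)[:,:,::-1]); print(r.camera_info(n))
s=r.get_state();print({k:s[k] for k in("clock","tool_pos","eef_rot","opening","contact_force")})
E
```

```text
pics
{'fx': 465.51253875317616, 'fy': 465.51253875317616, 'cx': 312.8069393503646, 'cy': 240.08784814686183, 'R': array([[ 0.05656555, -0.99836904, -0.00771957],
       [-0.96831699, -0.0529759 , -0.2440405 ],
       [ 0.24323353,  0.02127928, -0.96973432]]), 't': array([0.03903402, 0.55118039, 0.924015  ])}
{'fx': 618.3360754762211, 'fy': 618.3360754762211, 'cx': 319.07677442369226, 'cy': 232.28221858653743, 'R': array([[ 0.99399488, -0.10900481, -0.00959835],
       [-0.0643392 , -0.51123208, -0.85703106],
       [ 0.08851352,  0.85250203, -0.51517535]]), 't': array([-0.53390066,  0.10570592,  1.31105642])}
{'clock': 0.1, 'tool_pos': array([ 0.26975242, -0.56310872,  0.21369922]), 'eef_rot': array([ 9.75135938e-01,  2.21605994e-01, -2.48288876e-04, -7.89458531e-04]), 'opening': 1.0001450007293782, 'contact_force': array([ 0.10208604, -0.30397214,  0.62919896])}
```

View pics/top0.png

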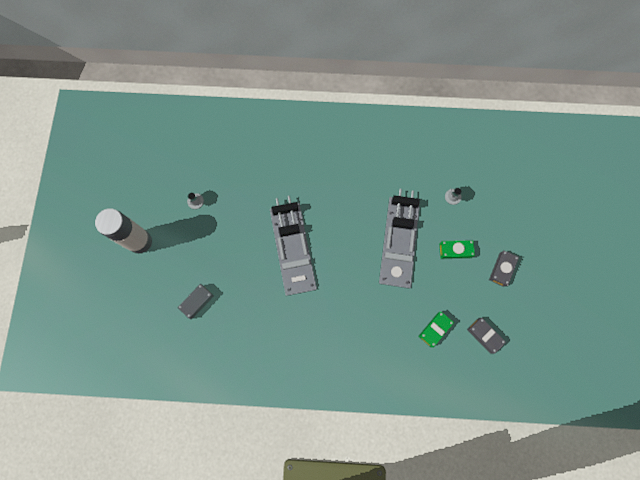

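View pics/side0.png

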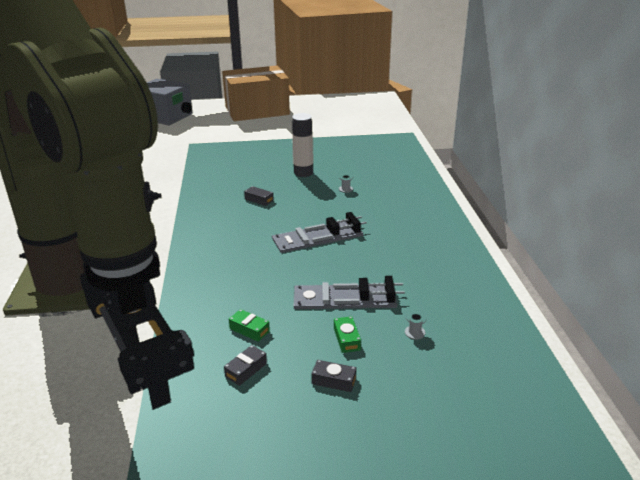

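The top view shows the reject nest at about (293,245) and the pass nest at about (400,240), with their marks towards the robot. The round-tag module is at (506,268), the bar-tag one at (488,335) and the untagged one at (196,301). The green look-alikes are at (458,249) and (437,329), the reels at (195,200) and (454,195), and the can at (120,230). Next I'll zoom in on the parts I need.

```bash
python3 - <<'E'
import cv2,numpy as np
t=cv2.imread("pics/top0.png");s=cv2.imread("pics/side0.png")
a=cv2.resize(t[185:365,260:530],None,fx=2.9,fy=2.9,interpolation=cv2.INTER_CUBIC)
cv2.imwrite("pics/ctop.png",a)
b=cv2.resize(s[205:400,215:435],None,fx=3,fy=3,interpolation=cv2.INTER_CUBIC)
cv2.imwrite("pics/cside.png",b)
E
```

```text
(no output)
```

View pics/ctop.png

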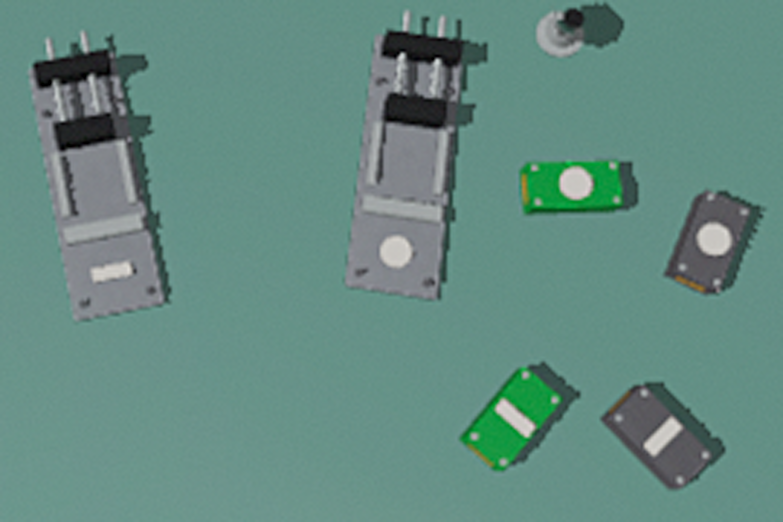

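View pics/cside.png

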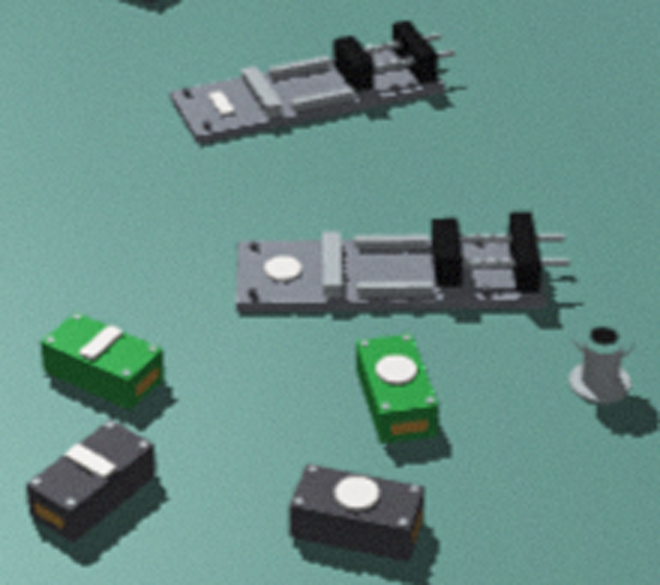

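The crops agree: at top-crop scale the pass mark (disc) is at crop (396,252) and the reject mark (bar) at (112,270). The dark round module is at (713,240) and the dark bar module at (663,436). All tags are centred on their modules.

```bash
cat >h.py <<'E'
import cv2,numpy as np
from plant import r
K={n:r.camera_info(n) for n in("top","side")}
def ray(n,p):
    c=K[n];d=c["R"].T@np.array([(p[0]-c["cx"])/c["fx"],(p[1]-c["cy"])/c["fy"],1]);return -c["R"].T@c["t"],d
def plane(n,p,z):
    o,d=ray(n,p);return o+d*(z-o[2])/d[2]
def tri(p,q):
    o1,d1=ray("top",p);o2,d2=ray("side",q)
    k=np.linalg.lstsq(np.c_[d1,-d2],o2-o1,rcond=None)[0];a=o1+k[0]*d1;b=o2+k[1]*d2
    return (a+b)/2,np.linalg.norm(a-b)
def masks(im):
    h=cv2.cvtColor(im,cv2.COLOR_BGR2HSV);S,V=h[...,1],h[...,2]
    return dict(white=((V>190)&(S<40)),dark=((V<115)&(S<70)),grey=((S<45)&(V>95)),black=((V<45)))
def blob(m,seed,rad=25):
    m=m.astype(np.uint8);n,l,st,c=cv2.connectedComponentsWithStats(m)
    i=min((j for j in range(1,n) if st[j,4]>=12),key=lambda j:np.hypot(*(c[j]-seed)))
    return c[i],st[i,4],(l==i).astype(np.uint8)
E
python3 - <<'E'
from h import *
I={"top":cv2.imread("pics/top0.png"),"side":cv2.imread("pics/side0.png")}
M={n:masks(I[n]) for n in I}
print("cams",[(-K[n]["R"].T@K[n]["t"]).round(3) for n in K])
def c2t(x,y):return np.array([260+x/2.9,185+y/2.9])
def c2s(x,y):return np.array([215+x/3,205+y/3])
P={}
for k,a,b in(("round",(713,240),(357,493)),("bar",(663,436),(90,460)),("pmark",(396,252),(283,267)),("rmark",(112,270),(222,103))):
    ca,na,_=blob(M["top"]["white"],c2t(*a));cb,nb,_=blob(M["side"]["white"],c2s(*b))
    X,e=tri(ca,cb);P[k]=X;print(k,ca.round(1),na,cb.round(1),nb,(X*1000).round(1),"gap",round(e*1000,1))
for k,a in(("round",(713,240)),("bar",(663,436))):
    m=(M["top"]["dark"]|M["top"]["white"]);c,n,b=blob(m,c2t(*a))
    ct=max(cv2.findContours(b,0,1)[0],key=cv2.contourArea)[:,0]
    w=np.array([plane("top",p,.025)[:2] for p in ct],np.float32)*1000
    R=cv2.minAreaRect(w);bx=cv2.boxPoints(R);e=max(bx[1]-bx[0],bx[2]-bx[1],key=np.linalg.norm)
    ys,xs=np.nonzero(b);g=np.array([plane("top",p,.025)[:2] for p in zip(xs,ys)])*1000
    v=np.linalg.eigh(np.cov((g-g.mean(0)).T))[1][:,1]
    print(k,n,R,"rect dir",np.degrees(np.arctan2(e[1],e[0])),"pca",np.degrees(np.arctan2(v[1],v[0])),g.mean(0))
for k,a,s in(("pass jaw",(416,110),(447,252)),("pass hous",(422,48),(525,252)),("rej jaw",(86,132),(353,62)),("rej hous",(72,66),(414,50))):
    ca,na,ma=blob(M["top"]["black"],c2t(*a));cb,nb,_=blob(M["side"]["black"],c2s(*s))
    X,e=tri(ca,cb);print(k,ca,na,cb,nb,(X*1e3).round(1),round(e*1e3,1),(plane("top",ca,.032)*1e3).round(1))
for k,a in(("pass",(396,252)),("rej",(112,270))):
    m=M["top"]["grey"]|M["top"]["white"];c,n,b=blob(m,c2t(*a)+[0,-12])
    ct=max(cv2.findContours(b,0,1)[0],key=cv2.contourArea)[:,0]
    w=np.array([plane("top",p,.008)[:2] for p in ct],np.float32)*1000
    R=cv2.minAreaRect(w);bx=cv2.boxPoints(R);e=max(bx[1]-bx[0],bx[2]-bx[1],key=np.linalg.norm)
    print(k,n,R,"dir",np.degrees(np.arctan2(e[1],e[0])))
E
```

```text
cams [array([0.307, 0.049, 1.031]), array([ 0.421, -1.122,  0.761])]
round [505.8 267.1] 83 [333.5 368.5] 112 [ 521.9 -353.9   27.2] gap 2.2
bar [488. 335.] 65 [244.3 357.5] 74 [ 373.1 -309.8   28.2] gap 1.3
pmark [396.  271.4] 81 [308.8 293.5] 71 [ 502.3 -117.5   10.9] gap 2.4
rmark [298.3 278.2] 44 [288.3 238.5] 30 [475.1  98.1  12. ] gap 2.7
round 599 ((519.0806884765625, -350.44970703125), (43.44902801513672, 78.38478088378906), 67.27649688720703) rect dir -22.723494 pca 153.62702016213137 [ 519.85985246 -350.34612935]
bar 653 ((371.1569519042969, -308.0672912597656), (75.20770263671875, 43.40623474121094), 45.804664611816406) rect dir 45.804653 pca 47.359097083861556 [ 370.69632418 -307.62728875]
pass jaw [402.91326531 222.73469388] 196 [363.56410256 289.16923077] 195 [ 612.3 -129.9   21.1] 1.7 [ 608.1 -128.    32. ]
pass hous [405.26940639 201.05022831] 219 [389.66976744 289.33488372] 215 [ 664.6 -135.1   19.7] 1.7 [ 659.4 -132.8   32. ]
rej jaw [288.9494382  229.91573034] 178 [332.64814815 226.06790123] 162 [582.  125.7  21.3] 2.7 [577.7 124.8  32. ]
rej hous [284.85858586 208.12121212] 198 [353.32142857 222.2202381 ] 168 [633.3 138.6  20.5] 3.0 [628.  137.5  32. ]
pass 2038 ((571.5321655273438, -124.60820007324219), (71.49718475341797, 204.6657257080078), 84.46232604980469) dir -5.537678
rej 1987 ((541.8192138671875, 116.06290435791016), (203.0883026123047, 70.78331756591797), 14.592513084411621) dir 14.59251
```

```bash
cat >go.py <<'E'
# usage: go.py x y z(mm) yaw(deg): shift/turn in tool axes from present pose
import sys,numpy as np
from scipy.spatial.transform import Rotation as Ro
from plant import r
s=r.get_state();p=s["tool_pos"]*1e3;q=Ro.from_quat(s["eef_rot"]);R=q.as_matrix()
print("t",round(s["clock"],2),"pos",p.round(1),"yaw",np.degrees(np.arctan2(R[1,0],R[0,0])).round(2),"F",s["contact_force"].round(1),"open",round(s["opening"],3))
a=np.array(sys.argv[1:],float).reshape(-1,4)
for x,y,z,w in a:
    T=Ro.from_euler("z",w,degrees=True)*Ro.from_euler("x",180,degrees=True)
    print("shift",(R.T@(np.array([x,y,z])-p)).round(1),"turn",(q.inv()*T).as_rotvec(degrees=True).round(2))
E
python3 go.py 522 -354 80 -25 522 -354 10 -25
```

```text
t 0.1 pos [ 269.8 -563.1  213.7] yaw 25.61 F [ 0.1 -0.3  0.6] open 1.0
shift [317.9 -79.3 133.8] turn [-8.000e-02  5.000e-02  5.061e+01]
shift [317.9 -79.2 203.8] turn [-8.000e-02  5.000e-02  5.061e+01]
```

move_arm:
  targets:
    - [[0.7, 40, -10, 15, 0, 0, 7], [0.7, 95, -24, 35, 0, 0, 16], [0.7, 150, -38, 60, 0, 0, 26], [0.7, 205, -52, 85, 0, 0, 35], [0.7, 260, -65, 110, 0, 0, 44], [0.7, 300, -75, 128, 0, 0, 50], [0.7, 318, -79, 134, 0, 0, 50.6], [0.7, 318, -79, 134, 0, 0, 50.6], [0.7, 318, -79, 134, 0, 0, 50.6], [0.7, 318, -79, 134, 0, 0, 50.6]]

```text
clock: 1.35
tool_pos: [0.5212, -0.3575, 0.0813]
eef_rot: [0.976, -0.218, 0.0, 0.001]
contact_force: [0.8, -0.3, -0.8]
opening: 0.702
finger_force: 0.0
```

```bash
python3 go.py 522 -354 10 -25; python3 - <<'E'
from h import *
a=[cv2.imread if 0 else r.snapshot(n)[:,:,::-1] for n in("top","side")]
x=cv2.resize(a[0][200:340,430:570],(560,560),interpolation=2)[:,:400] if 0 else cv2.resize(a[0][200:340,440:580],(400,400),interpolation=2)
y=cv2.resize(a[1][270:410,260:400],(400,400),interpolation=2)
cv2.imwrite("pics/a1.png",np.hstack([x,y]))
E
```

```text
t 1.35 pos [ 521.2 -357.5   81.3] yaw -25.18 F [ 0.8 -0.3 -0.8] open 0.702
shift [-0.8 -3.7 71.3] turn [ 0.09 -0.05 -0.18]
```

View pics/a1.png

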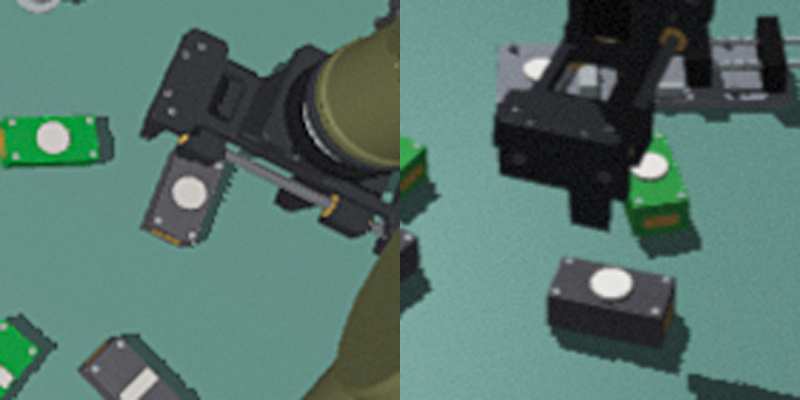

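```bash
python3 - <<'E'
from h import *
from scipy.spatial.transform import Rotation as Ro
s=r.get_state();R=Ro.from_quat(s["eef_rot"]).as_matrix()
for n,o,f in(("top",(440,200),400/140),("side",(260,270),400/140)):
    c=K[n]
    for k in(-1,0,1):
        X=s["tool_pos"]+R[:,1]*k*.031;v=c["R"]@X+c["t"];u=np.array([v[0]/v[2]*c["fx"]+c["cx"],v[1]/v[2]*c["fy"]+c["cy"]])
        print(n,k,(X*1e3).round(),((u-o)*f).round())
E
```

```text
top -1 [ 535. -329.   81.] [181. 157.]
top 0 [ 522. -357.   81.] [221. 177.]
top 1 [ 509. -385.   81.] [261. 197.]
side -1 [ 535. -329.   81.] [225. 182.]
side 0 [ 522. -357.   81.] [209. 215.]
side 1 [ 509. -385.   81.] [192. 251.]
```

```bash
python3 go.py 522 -354 8 -25
```

```text
t 1.45 pos [ 521.8 -356.6   81.1] yaw -25.12 F [-0.6  0.2  0.4] open 0.7
shift [-0.9 -2.5 73.1] turn [ 0.04 -0.04 -0.12]
```

move_arm:
  targets:
    - [[0.7, 0, 0, 12, 0, 0, 0], [0.7, 0, 0, 27, 0, 0, 0], [0.7, 0, 0, 42, 0, 0, 0], [0.7, 0, 0, 42, 0, 0, 0]]

```text
clock: 1.95
tool_pos: [0.5215, -0.3541, 0.0364]
eef_rot: [0.976, -0.216, -0.002, -0.001]
contact_force: [-0.5, 1.1, -0.2]
opening: 0.701
finger_force: 0.0
```

```bash
python3 go.py 522 -354 8 -25
```

```text
t 1.95 pos [ 521.5 -354.1   36.4] yaw -24.99 F [-0.5  1.1 -0.2] open 0.701
shift [ 0.5 -0.2 28.4] turn [-0.03  0.21  0.01]
```

move_arm:
  targets:
    - [[0.7, 0, 0, 15, 0, 0, 0], [0.7, 0, 0, 25, 0, 0, 0], [0.7, 0, 0, 29, 0, 0, 0], [0.7, 0, 0, 29, 0, 0, 0], [0.3, 0, 0, 29, 0, 0, 0], [0.3, 0, 0, 29, 0, 0, 0], [0.3, 0, 0, 29, 0, 0, 0], [0.3, 0, 0, 29, 0, 0, 0], [0.3, 0, 0, 29, 0, 0, 0], [0.3, 0, 0, 29, 0, 0, 0]]
  newtons: 35

```text
clock: 3.2
tool_pos: [0.5227, -0.355, 0.0094]
eef_rot: [0.976, -0.216, 0.0, 0.0]
contact_force: [0.4, 0.2, 0.5]
opening: 0.298
finger_force: 0.0
```

```bash
python3 go.py 522 -354 90 -25
```

```text
t 3.2 pos [ 522.7 -355.     9.4] yaw -25.0 F [0.4 0.2 0.5] open 0.298
shift [ -1.1  -0.6 -80.6] turn [ 0. -0.  0.]
```

```bash
python3 - <<'E'
from h import *
a=[r.snapshot(n)[:,:,::-1] for n in("top","side")]
x=cv2.resize(a[0][200:340,440:580],(400,400),interpolation=2)
y=cv2.resize(a[1][300:440,260:400],(400,400),interpolation=2)
cv2.imwrite("pics/a2.png",np.hstack([x,y]))
E
```

```text
(no output)
```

View pics/a2.png

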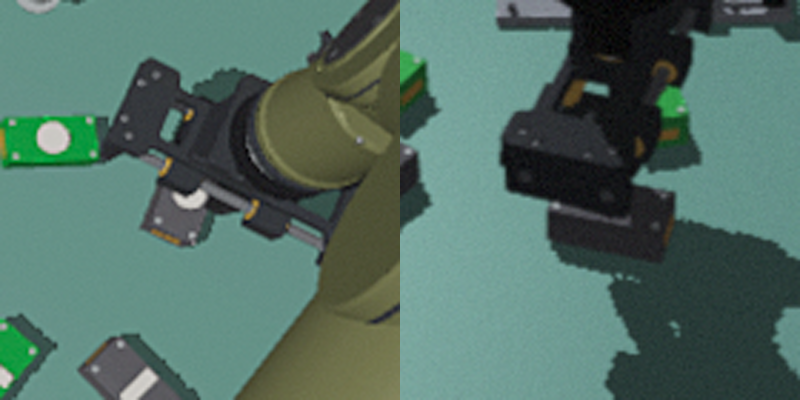

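```bash
python3 - <<'E'
from h import *
f=400/140
def proj(n,X):
    c=K[n];v=c["R"]@X+c["t"];return np.array([v[0]/v[2]*c["fx"]+c["cx"],v[1]/v[2]*c["fy"]+c["cy"]])
a=np.radians(-25);ux=np.array([np.cos(a),np.sin(a),0]);uy=np.array([np.sin(a),-np.cos(a),0])
T=np.array([.5227,-.355,0])
for z in(.06,.075,.09,.12):
  for i in(-.0375,.0375):
    for j in(-.0935,.0935):
      X=T+ux*i+uy*j+[0,0,z]
      print(z,i,j,"top",((proj("top",X)-(440,200))*f).round(),"side",((proj("side",X)-(260,300))*f+(400,0)).round())
print([(((proj("side",T+uy*j+[0,0,.0094])-(260,300))*f)+(400,0)).round() for j in(0,.018,.03)])
E
python3 go.py 522 -354 8 -25
```

```text
0.06 -0.0375 -0.0935 top [ 70. 166.] side [598.  46.]
0.06 -0.0375 0.0935 top [307. 285.] side [492. 253.]
0.06 0.0375 -0.0935 top [110.  81.] side [714.  70.]
0.06 0.0375 0.0935 top [345. 196.] side [624. 285.]
0.075 -0.0375 -0.0935 top [ 77. 162.] side [598.  27.]
0.075 -0.0375 0.0935 top [317. 283.] side [491. 232.]
0.075 0.0375 -0.0935 top [117.  75.] side [715.  51.]
0.075 0.0375 0.0935 top [355. 192.] side [624. 265.]
0.09 -0.0375 -0.0935 top [ 83. 158.] side [598.   8.]
0.09 -0.0375 0.0935 top [328. 280.] side [490. 212.]
0.09 0.0375 -0.0935 top [124.  70.] side [715.  31.]
0.09 0.0375 0.0935 top [366. 188.] side [624. 244.]
0.12 -0.0375 -0.0935 top [ 97. 149.] side [598. -31.]
0.12 -0.0375 0.0935 top [350. 275.] side [488. 170.]
0.12 0.0375 -0.0935 top [139.  58.] side [717.  -9.]
0.12 0.0375 0.0935 top [388. 180.] side [625. 201.]
[array([610., 220.]), array([600., 241.]), array([594., 255.])]
t 3.3 pos [ 522.7 -355.     9.4] yaw -25.0 F [-0.4  0.1  0.7] open 0.297
shift [-1.1 -0.6  1.4] turn [ 0. -0.  0.]
```

The side view shows no finger in front of the module. The gripper sits about 30 mm higher than the reported z: its block's lower edge appears at (503–628, 190–215), where it should be at about (491–624, 232–265). The fingers closed above the module without touching it. I'll reopen, go 20 mm lower, watching the force, and look again.

move_arm:
  targets:
    - [[0.7, 0, 0, 0, 0, 0, 0], [0.7, 0, 0, 0, 0, 0, 0], [0.7, 0, 0, 0, 0, 0, 0], [0.7, 0, 0, 7, 0, 0, 0], [0.7, 0, 0, 14, 0, 0, 0], [0.7, 0, 0, 20, 0, 0, 0], [0.7, 0, 0, 20, 0, 0, 0]]

```text
clock: 4.18
tool_pos: [0.5222, -0.3547, -0.0114]
eef_rot: [0.976, -0.216, -0.001, -0.0]
contact_force: [1.3, -0.4, 0.1]
opening: 0.701
finger_force: 0.0
```

```bash
python3 go.py 522 -354 8 -25;python3 - <<'E'
from h import *
a=[r.snapshot(n)[:,:,::-1] for n in("top","side")]
x=cv2.resize(a[0][200:340,440:580],(400,400),interpolation=2)
y=cv2.resize(a[1][300:440,260:400],(400,400),interpolation=2)
cv2.imwrite("pics/a3.png",np.hstack([x,y]))
E
```

```text
t 4.17 pos [ 522.2 -354.7  -11.4] yaw -25.0 F [ 1.3 -0.4  0.1] open 0.701
shift [ -0.5  -0.5 -19.4] turn [-0.01  0.08  0.  ]
```

View pics/a3.png

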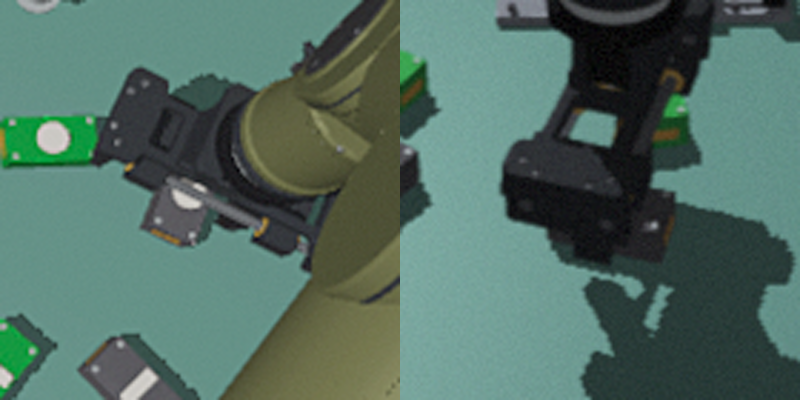

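The near fingertip now shows in front of the module at about (595,262), so it is about 19 mm high while z reads −11 mm. There is no contact force, so reported z is about 30 mm low. I'll go 10 mm lower and close.

move_arm:
  targets:
    - [[0.7, 0, 0, 5, 0, 0, 0], [0.7, 0, 0, 10, 0, 0, 0], [0.7, 0, 0, 10, 0, 0, 0], [0.3, 0, 0, 10, 0, 0, 0], [0.3, 0, 0, 10, 0, 0, 0], [0.3, 0, 0, 10, 0, 0, 0], [0.3, 0, 0, 10, 0, 0, 0], [0.3, 0, 0, 10, 0, 0, 0]]
  newtons: 35

```text
clock: 5.28
tool_pos: [0.5227, -0.3553, -0.0204]
eef_rot: [0.976, -0.217, 0.0, 0.0]
contact_force: [-0.9, -0.3, 0.9]
opening: 0.408
finger_force: 34.7
```

```bash
python3 go.py 522 -354 60 -25
```

```text
t 5.28 pos [ 522.7 -355.3  -20.4] yaw -25.01 F [-0.9 -0.3  0.9] open 0.408
shift [ -1.2  -0.8 -80.4] turn [ 0.02 -0.02 -0.01]
```

move_arm:
  targets:
    - [[0.3, 0, 0, -8, 0, 0, 0], [0.3, 0, 0, -25, 0, 0, 0], [0.3, 0, 0, -45, 0, 0, 0], [0.3, 0, 0, -60, 0, 0, 0], [0.3, 0, 0, -60, 0, 0, 0], [0.3, 0, 0, -60, 0, 0, 0]]

```text
clock: 6.02
tool_pos: [0.5225, -0.3548, 0.0393]
eef_rot: [0.976, -0.216, -0.0, -0.0]
contact_force: [-0.9, 0.3, -1.2]
opening: 0.406
finger_force: 34.7
```

```bash
python3 go.py 562.6 -124.1 40 -5.9
```

```text
t 6.03 pos [ 522.5 -354.8   39.3] yaw -25.0 F [-0.9  0.3 -1.2] open 0.406
shift [ -61.1 -226.    -0.6] turn [-1.00e-02  3.00e-02 -1.91e+01]
```

move_arm:
  targets:
    - [[0.3, -4, -14, 0, 0, 0, -1], [0.3, -11, -42, 0, 0, 0, -4], [0.3, -21, -80, 0, 0, 0, -7], [0.3, -32, -120, 0, 0, 0, -10], [0.3, -43, -160, 0, 0, 0, -13.5], [0.3, -53, -195, 0, 0, 0, -16.5], [0.3, -59, -217, 0, 0, 0, -18.5], [0.3, -61, -226, 0, 0, 0, -19.1], [0.3, -61, -226, 0, 0, 0, -19.1], [0.3, -61, -226, 0, 0, 0, -19.1]]

```text
clock: 7.28
tool_pos: [0.5625, -0.1261, 0.0393]
eef_rot: [0.999, -0.053, -0.0, 0.001]
contact_force: [0.8, -0.3, -1.5]
opening: 0.407
finger_force: 34.7
```

```bash
python3 go.py 562.6 -124.1 1.6 -5.9;python3 - <<'E'
from h import *
a=[r.snapshot(n)[:,:,::-1] for n in("top","side")]
x=cv2.resize(a[0][170:310,340:480],(400,400),interpolation=2)
y=cv2.resize(a[1][200:340,280:420],(400,400),interpolation=2)
cv2.imwrite("pics/a4.png",np.hstack([x,y]))
E
```

```text
t 7.28 pos [ 562.5 -126.1   39.3] yaw -6.02 F [ 0.8 -0.3 -1.5] open 0.407
shift [-0.1 -2.  37.7] turn [ 0.08  0.01 -0.12]
```

View pics/a4.png

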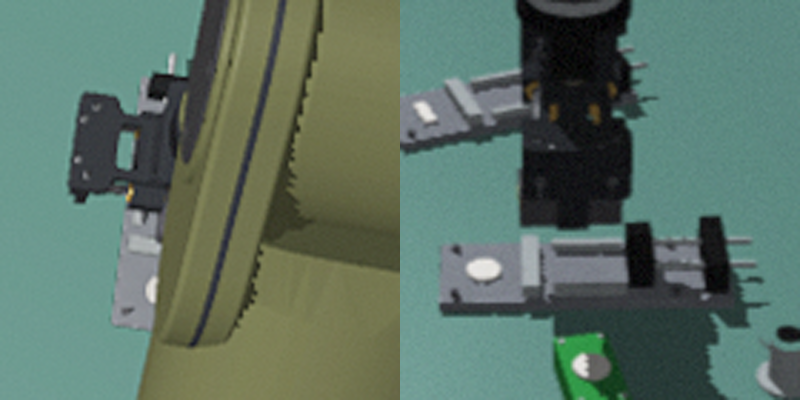

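```bash
cat >>h.py <<'E'
def vplane(p,P,yaw):
    # side-camera ray onto the vertical plane through P (mm) along yaw: returns (along, z) mm
    a=np.radians(yaw);u=np.array([np.cos(a),np.sin(a),0]);n=np.array([-u[1],u[0],0]);o,d=ray("side",p);o=o*1e3;P=np.array([*P,0.])
    X=o+d*((P-o)@n)/(d@n);return ((X-P)@u).round(1),X[2].round(1)
E
python3 - <<'E'
from h import *
O=np.array([576.5,-125.5]);a=np.radians(-5.9);n=np.array([-np.sin(a),np.cos(a)])
for p in((521,200),(521,225),(620,224)): print("mod",p,vplane((280+(p[0]-400)/2.857,200+p[1]/2.857),O-18*n,-5.9))
for p in((654,286),(630,282),(628,228)): print("jaw near face",p,vplane((280+(p[0]-400)/2.857,200+p[1]/2.857),O-23*n,-5.9))
E
```

```text
mod (521, 200) (np.float64(-45.8), np.float64(81.1))
mod (521, 225) (np.float64(-46.0), np.float64(60.4))
mod (620, 224) (np.float64(21.8), np.float64(60.3))
jaw near face (654, 286) (np.float64(46.3), np.float64(10.7))
jaw near face (630, 282) (np.float64(29.4), np.float64(14.4))
jaw near face (628, 228) (np.float64(26.9), np.float64(60.4))
```

The side view shows the held module level: bottom edge at crop y≈225, ends at x≈521 and 620, which is z≈60 and −46 to +22 along the nest. It is short of the jaw face and above the lip. Next I'll lower it to 22 mm, just above the lip.

move_arm:
  targets:
    - [[0.3, 0, 0, 10, 0, 0, 0], [0.3, 0, 0, 22, 0, 0, 0], [0.3, 0, 0, 32, 0, 0, 0], [0.3, 0, 0, 37, 0, 0, 0], [0.3, 0, 0, 37, 0, 0, 0], [0.3, 0, 0, 37, 0, 0, 0]]

```text
clock: 8.12
tool_pos: [0.5632, -0.1245, 0.0026]
eef_rot: [0.999, -0.051, 0.0, 0.0]
contact_force: [0.2, -0.0, -2.2]
opening: 0.407
finger_force: 34.7
```

```bash
python3 go.py 579.5 -125.8 1.6 -5.9
```

```text
t 8.12 pos [ 563.2 -124.5    2.6] yaw -5.9 F [ 0.2 -0.  -2.2] open 0.407
shift [16.3 -0.4  1. ] turn [ 0.01 -0.03 -0.  ]
```

move_arm:
  targets:
    - [[0.3, 3, 0, 0, 0, 0, 0], [0.3, 6, 0, 0, 0, 0, 0], [0.3, 9, 0, 0, 0, 0, 0], [0.3, 12, 0, 0, 0, 0, 0], [0.3, 15, 0, 0, 0, 0, 0], [0.3, 17, 0, 0, 0, 0, 0], [0.3, 17, 0, 0, 0, 0, 0], [0.3, 17, 0, 0, 0, 0, 0]]

```text
clock: 9.12
tool_pos: [0.5751, -0.1256, 0.0021]
eef_rot: [0.999, -0.052, -0.005, -0.0]
contact_force: [-7.9, 0.7, 4.6]
opening: 0.405
finger_force: 34.6
```

```bash
python3 go.py 579.5 -125.8 -12.4 -5.9; python3 - <<'E'
from h import *
a=r.snapshot("side")[:,:,::-1]
cv2.imwrite("pics/a5.png",cv2.resize(a[230:330,300:420],(720,600),interpolation=2))
E
```

```text
t 9.12 pos [ 575.1 -125.6    2.1] yaw -5.94 F [-7.9  0.7  4.6] open 0.405
shift [ 4.5 -0.3 14.4] turn [-0.03  0.53 -0.04]
```

View pics/a5.png

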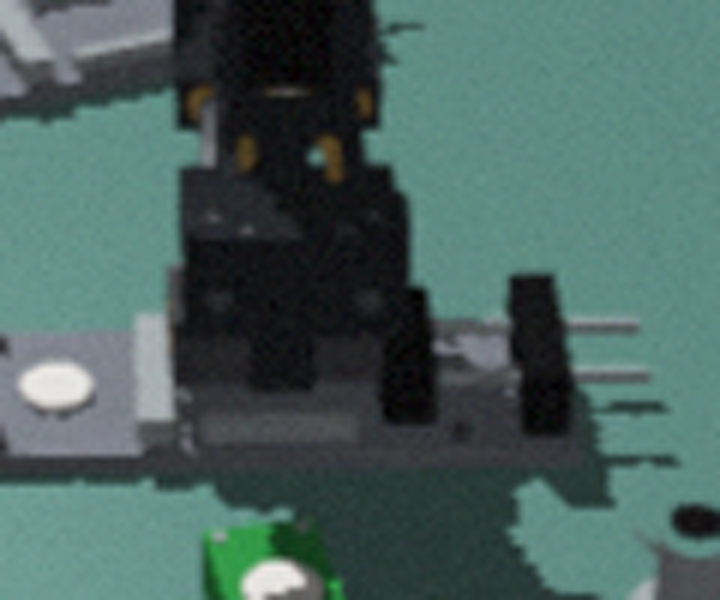

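```bash
python3 - <<'E'
from h import *
O=np.array([576.5,-125.5]);a=np.radians(-5.9);n=np.array([-np.sin(a),np.cos(a)])
f=lambda p:(300+p[0]/6,230+p[1]/6)
for p in((178,340),(178,379),(383,380)): print("mod",p,vplane(f(p),O-18*n,-5.9))
for p in((172,441),(172,318)): print("lip inner top, near/far",p,plane("side",f(p),.018)[:2]*1e3,[((plane("side",f(p),.018)[:2]*1e3-O)@np.array([np.cos(a),np.sin(a)])).round(1)],((plane("side",f(p),.018)[:2]*1e3-O)@n).round(1))
print("jaw",vplane(f((383,400)),O-23*n,-5.9), vplane(f((437,400)),O-23*n,-5.9))
im=cv2.imread("pics/a5.png",0)
for y in (350,362,370,376):print(y,im[y,130:230:6])
for x in (200,220,240,340):print(x,im[340:420:6,x])
E
```

```text
mod (178, 340) (np.float64(-31.7), np.float64(41.1))
mod (178, 379) (np.float64(-31.7), np.float64(25.2))
mod (383, 380) (np.float64(36.1), np.float64(23.9))
lip inner top, near/far (172, 441) [ 538.22366071 -163.71522175] [np.float64(-34.1)] -41.9
lip inner top, near/far (172, 318) [546.59532377 -95.7274871 ] [np.float64(-32.8)] 26.5
jaw (np.float64(35.9), np.float64(19.4)) (np.float64(53.8), np.float64(19.1))
350 [140 160 173 175 172 168 139  76  35  34  33  33  35  30  36  38  34]
362 [133 159 173 171 172 172 147  88  35  32  34  35  36  37  35  34  37]
370 [134 161 177 172 174 174 149  90  30  27  31  33  36  33  34  35  36]
376 [133 152 172 174 173 174 159  98  32  32  34  33  30  37  41  33  34]
200 [29 38 36 35 37 36 29 39 48 56 52 50 52 59]
220 [35 35 39 39 34 35 33 43 51 52 53 53 60 71]
240 [31 37 38 38 35 30 35 40 50 55 53 51 61 73]
340 [29 33 35 36 32 30 37 44 56 56 52 54 64 75]
```

The side view shows the module pushed in, with the jaw back about 8 mm. The module's rear end, at crop (178,378), is only about 2 mm clear of the lip's inner edge at (172,·). I'll push 4 mm further and then lower gently.

move_arm:
  targets:
    - [[0.3, 2, 0, 0, 0, 0, 0], [0.3, 4, 0, 0, 0, 0, 0], [0.3, 4, 0, 0, 0, 0, 0], [0.3, 4, 0, 3, 0, 0, 0], [0.3, 4, 0, 6, 0, 0, 0], [0.3, 4, 0, 9, 0, 0, 0], [0.3, 4, 0, 9, 0, 0, 0]]

```text
clock: 10.05
tool_pos: [0.578, -0.1262, -0.0074]
eef_rot: [0.999, -0.052, -0.006, -0.0]
contact_force: [-9.1, 1.4, 2.4]
opening: 0.407
finger_force: 34.6
```

```bash
python3 go.py 579.5 -125.8 -12.4 -5.9
```

```text
t 10.05 pos [ 578.  -126.2   -7.4] yaw -5.96 F [-9.1  1.4  2.4] open 0.407
shift [ 1.5 -0.5  5. ] turn [-0.02  0.64 -0.06]
```

move_arm:
  targets:
    - [[0.3, 0, 0, 2, 0, 0, 0], [0.3, 0, 0, 3.5, 0, 0, 0], [0.3, 0, 0, 5, 0, 0, 0], [0.3, 0, 0, 5, 0, 0, 0]]

```text
clock: 10.55
tool_pos: [0.5783, -0.1262, -0.009]
eef_rot: [0.999, -0.052, -0.005, -0.001]
contact_force: [-14.5, 2.2, 28.6]
opening: 0.41
finger_force: 47.8
```

```bash
python3 go.py 579.5 -125.8 -12.4 -5.9
```

```text
t 10.55 pos [ 578.3 -126.2   -9. ] yaw -5.97 F [-14.5   2.2  28.6] open 0.41
shift [ 1.2 -0.5  3.4] turn [-0.03  0.58 -0.07]
```

```bash
python3 - <<'E'
from h import *
O=np.array([576.5,-125.5]);a=np.radians(-5.9);n=np.array([-np.sin(a),np.cos(a)])
for d in(18,26,35.5):
  print(d,vplane((300+280/6,230+388/6),O-d*n,-5.9),vplane((280+172/2.857,200+228/2.857),O-d*n,-5.9))
s=r.snapshot("side")[:,:,::-1]; cv2.imwrite("pics/b1.png",s)
g=cv2.cvtColor(s,6)
b=cv2.resize(g[230:330,300:420],(720,600),interpolation=2)
print("old finger col",cv2.imread("pics/a5.png",0)[340:450:6,280]); print("now finger cols")
for x in (200,230,285,300,340,370):print(x,b[340:460:6,x])
E
```

```text
18 (np.float64(2.1), np.float64(21.1)) (np.float64(-11.0), np.float64(57.4))
26 (np.float64(1.7), np.float64(27.0)) (np.float64(-11.4), np.float64(63.1))
35.5 (np.float64(1.1), np.float64(34.1)) (np.float64(-11.8), np.float64(69.8))
old finger col [15 22 20 19 18 18 16 25 29 45 54 53 65 76 77 79 74 66 54]
now finger cols
200 [16 20 19 15 24 37 38 36 36 29 35 31 48 62 63 62 63 67 92 96]
230 [36 27 17 19 25 31 31 35 38 36 31 40 55 75 79 77 75 68 50 54]
285 [16 17 13 17 23 21 16 19 21 19 19 13 26 51 80 79 75 64 57 57]
300 [17 18 19 13 17 15 18 16 20 20 20 14 25 51 80 77 74 64 55 59]
340 [17 18 19 17 23 35 32 33 33 34 39 42 61 77 79 79 72 63 55 61]
370 [26 21 20 18 28 30 36 36 37 37 39 39 50 55 54 54 58 55 58 64]
```

Contact came about 3 mm early. With the fingertips about 3.6 mm above the module's underside, they now sit on the side guides (z=15), so this isn't the bed. I'll unload, ease the module back against the lip, release, and regrip about 6 mm higher.

move_arm:
  targets:
    - [[0.3, 0, 0, -2, 0, 0, 0], [0.3, 0, 0, -3, 0, 0, 0], [0.3, -3, 0, -3, 0, 0, 0], [0.3, -6, 0, -3, 0, 0, 0], [0.3, -6, 0, -3, 0, 0, 0]]

```text
clock: 11.22
tool_pos: [0.5765, -0.1261, -0.0087]
eef_rot: [0.999, -0.052, -0.001, 0.0]
contact_force: [-5.0, 0.7, 0.5]
opening: 0.41
finger_force: 35.0
```

```bash
python3 go.py 579.5 -125.8 -12.4 -5.9
```

```text
t 11.22 pos [ 576.5 -126.1   -8.7] yaw -5.94 F [-5.   0.7  0.5] open 0.41
shift [ 3.  -0.6  3.7] turn [ 0.01  0.15 -0.04]
```

move_arm:
  targets:
    - [[0.5, 0, 0, 0, 0, 0, 0], [0.5, 0, 0, 0, 0, 0, 0], [0.5, 0, 0, 0, 0, 0, 0], [0.5, 0, 0, -3, 0, 0, 0], [0.5, 0, 0, -6, 0, 0, 0], [0.5, 0, 0, -6, 0, 0, 0], [0.5, 0, 0, -6, 0, 0, 0]]

```text
clock: 12.1
tool_pos: [0.5779, -0.126, -0.0025]
eef_rot: [0.999, -0.051, 0.0, 0.0]
contact_force: [-0.1, -0.2, 0.1]
opening: 0.502
finger_force: 0.0
```

```bash
python3 go.py 576.5 -126 -2 -5.9; python3 - <<'E'
from h import *
s=r.snapshot("side")[:,:,::-1]; cv2.imwrite("pics/b2.png",s)
b=cv2.resize(cv2.cvtColor(s,6)[230:330,300:420],(720,600),interpolation=2)
for x in (200,230,285,300,340,370):print(x,b[340:460:6,x])
for y in (370,390,400):print(y,b[y,130:230:6])
E
```

```text
t 12.1 pos [ 577.9 -126.    -2.5] yaw -5.9 F [-0.1 -0.2  0.1] open 0.502
shift [-1.4  0.2 -0.5] turn [ 0.   -0.01 -0.  ]
200 [20 36 46 32 35 33 33 37 35 37 30 35 51 62 61 59 57 60 73 88]
230 [26 37 44 32 34 37 35 35 39 37 34 40 52 72 78 80 76 67 55 53]
285 [22 18 21 13 14 23 23 19 14 17 18 28 50 81 76 76 75 66 54 57]
300 [22 20 17 19 17 15 18 23 18 20 14 26 49 77 78 80 74 65 57 59]
340 [19 29 39 37 36 38 36 35 33 31 32 44 62 79 79 78 74 63 58 59]
370 [22 34 36 35 34 33 36 38 33 33 36 39 52 54 54 56 57 56 59 59]
370 [135 158 176 171 173 176 169 114  38  31  35  38  34  36  32  37  35]
390 [133 149 169 174 172 175 172 122  51  33  35  38  36  35  38  35  37]
400 [134 156 173 169 172 173 169 123  48  30  35  36  31  37  30  31  36]
```

move_arm:
  targets:
    - [[0.3, 0, 0, 0, 0, 0, 0], [0.3, 0, 0, 0, 0, 0, 0], [0.3, 0, 0, 0, 0, 0, 0], [0.3, 2, 0, 0, 0, 0, 0], [0.3, 5, 0, 0, 0, 0, 0], [0.3, 7, 0, 0, 0, 0, 0], [0.3, 7, 0, 2, 0, 0, 0], [0.3, 7, 0, 4, 0, 0, 0], [0.3, 7, 0, 4, 0, 0, 0]]

```text
clock: 13.28
tool_pos: [0.5792, -0.1262, -0.0063]
eef_rot: [0.999, -0.052, -0.005, -0.0]
contact_force: [-10.8, 2.7, 12.8]
opening: 0.407
finger_force: 34.9
```

```bash
python3 go.py 576.5 -126 -6.2 -5.9
```

```text
t 13.28 pos [ 579.2 -126.2   -6.3] yaw -5.91 F [-10.8   2.7  12.8] open 0.407
shift [-2.7  0.  -0. ] turn [-0.02  0.61 -0.01]
```

Contact came at the expected bed height with 13 N. Now I'll ease back to the lip, release and rise.

move_arm:
  targets:
    - [[0.3, -3, 0, 0, 0, 0, 0], [0.3, -6, 0, 0.5, 0, 0, 0], [0.3, -6, 0, 0.5, 0, 0, 0], [0.55, -6, 0, 0, 0, 0, 0], [0.55, -6, 0, 0, 0, 0, 0], [0.55, -6, 0, -2, 0, 0, 0], [0.55, -6, 0, -20, 0, 0, 0], [0.6, -6, 0, -50, 0, 0, 0], [0.7, -6, 0, -90, 0, 0, 0], [0.7, -6, 0, -90, 0, 0, 0]]

```text
clock: 14.52
tool_pos: [0.5816, -0.1268, 0.0875]
eef_rot: [0.999, -0.052, 0.004, 0.001]
contact_force: [-0.5, 0.2, -0.6]
opening: 0.701
finger_force: 0.0
```

```bash
python3 go.py 373 -310 60 46.5 373 -310 -14 46.5; python3 - <<'E'
from h import *
s=r.snapshot("side")[:,:,::-1]; cv2.imwrite("pics/b3.png",s)
b=cv2.resize(cv2.cvtColor(s,6)[230:330,300:420],(720,600),interpolation=2)
for x in (200,230,285,300,340,370):print(x,b[280:460:6,x])
print(b[370,130:230:6])
E
```

```text
t 14.53 pos [ 581.6 -126.8   87.5] yaw -5.91 F [-0.5  0.2 -0.6] open 0.701
shift [-188.8  203.7   26.2] turn [  0.24  -0.38 -52.41]
shift [-189.4  203.6  100.2] turn [  0.24  -0.38 -52.41]
200 [125 129 125 105  75  72  78  76  76  75  73  77  81  58  32  33  38  34
  35  34  34  39  41  54  61  62  61  59  69  82]
230 [124 125 122  97  72  73  75  72  70  72  74  74  76  66  35  32  34  36
  34  39  35  35  46  67  74  80  72  64  54  57]
285 [125 122 121 157 223 224 221 221 221 219 174  84  61  59  30  31  31  33
  33  32  31  36  57  78  74  74  73  65  55  58]
300 [124 123 116 117 172 224 226 229 221 182  92  64  75  63  32  29  35  35
  34  31  32  34  51  75  77  76  73  63  52  53]
340 [125 122 115  91  71  71  73  71  71  74  73  73  69  53  30  35  36  31
  34  36  31  34  55  76  75  74  69  60  51  57]
370 [127 124 115  98  84  71  72  74  75  77 102 130  99  50  28  34  36  33
  36  34  36  32  37  43  54  53  56  52  52  60]
[133 156 174 170 168 169 164 114  40  27  32  32  34  34  32  32  31]
```

move_arm:
  targets:
    - [[0.7, -10, 11, 0, 0, 0, -3], [0.7, -35, 38, 3, 0, 0, -10], [0.7, -67, 72, 7, 0, 0, -18], [0.7, -99, 107, 11, 0, 0, -27], [0.7, -131, 141, 15, 0, 0, -36], [0.7, -160, 173, 20, 0, 0, -45], [0.7, -180, 195, 24, 0, 0, -50], [0.7, -187, 203, 26, 0, 0, -52.4], [0.7, -187, 203, 26, 0, 0, -52.4], [0.7, -187, 203, 26, 0, 0, -52.4]]

```text
clock: 15.82
tool_pos: [0.3736, -0.3076, 0.0575]
eef_rot: [0.918, 0.395, 0.001, 0.0]
contact_force: [0.2, 0.5, 0.1]
opening: 0.702
finger_force: 0.0
```

```bash
python3 - <<'E'
from h import *
I={n:r.snapshot(n)[:,:,::-1] for n in("top","side")}
for n in I: cv2.imwrite(f"pics/c_{n}.png",I[n])
M={n:masks(I[n]) for n in I}
ca,na,_=blob(M["top"]["white"],(401,243));cb,nb,_=blob(M["side"]["white"],(346,285))
X,e=tri(ca,cb);print(ca,na,cb,nb,(X*1e3).round(1),round(e*1e3,1))
d=X[:2]*1e3-[502.3,-117.5];a=np.radians(-5.9);print("from mark",d@[np.cos(a),np.sin(a)],d@[-np.sin(a),np.cos(a)])
ca,na,_=blob(M["top"]["white"],(488,335));cb,nb,_=blob(M["side"]["white"],(244,357));print("bar",ca,na,cb,nb)
O=np.array([576.5,-125.5]);n=np.array([-np.sin(a),np.cos(a)])
for x in(200,340):print(vplane((300+x/6,230+358/6),O-18*n,-5.9))
E
python3 go.py 373 -310 60 46.5 373 -310 -15 46.5
```

```text
[401.38271605 236.74074074] 81 [345.66129032 282.85483871] 62 [ 576.1 -124.3   35.6] 2.7
from mark 74.07251489722978 0.8322120884710243
bar [437.28125 328.71875] 64 [244.33333333 357.55555556] 72
(np.float64(-24.4), np.float64(33.7))
(np.float64(21.7), np.float64(33.1))
t 15.93 pos [ 373.5 -307.7   57.6] yaw 46.62 F [ 0.1 -0.2  0. ] open 0.7
shift [-2.   1.2 -2.5] turn [ 0.04 -0.06  0.12]
shift [-2.1  1.2 72.5] turn [ 0.04 -0.06  0.12]
```

The round-tag module is seated: tag top at 35.6 mm (36 expected) and 74.1 mm from the mark (74 expected). Next is the bar module.

move_arm:
  targets:
    - [[0.7, -2, 1, 12, 0, 0, 0], [0.7, -2, 1, 30, 0, 0, 0], [0.7, -2, 1, 48, 0, 0, 0], [0.7, -2, 1, 62, 0, 0, 0], [0.7, -2, 1, 70, 0, 0, 0], [0.7, -2, 1, 72.5, 0, 0, 0], [0.7, -2, 1, 72.5, 0, 0, 0]]

```text
clock: 16.8
tool_pos: [0.3714, -0.311, -0.015]
eef_rot: [0.919, 0.395, 0.0, 0.0]
contact_force: [0.8, 0.5, -0.1]
opening: 0.699
finger_force: 0.0
```

move_arm:
  targets:
    - [[0.3, 0, 0, 0, 0, 0, 0], [0.3, 0, 0, 0, 0, 0, 0], [0.3, 0, 0, 0, 0, 0, 0], [0.3, 0, 0, 0, 0, 0, 0], [0.3, 0, 0, 0, 0, 0, 0]]
  newtons: 35

```text
clock: 17.42
tool_pos: [0.3717, -0.3112, -0.0148]
eef_rot: [0.919, 0.395, 0.0, 0.0]
contact_force: [0.5, -0.3, 3.8]
opening: 0.399
finger_force: 35.0
```

```bash
python3 go.py 373 -310 45 46.5
```

```text
t 17.43 pos [ 371.7 -311.2  -14.8] yaw 46.5 F [ 0.5 -0.3  3.8] open 0.399
shift [  1.7   0.2 -59.8] turn [ 0.06 -0.01  0.  ]
```

move_arm:
  targets:
    - [[0.3, 0, 0, -8, 0, 0, 0], [0.3, 0, 0, -25, 0, 0, 0], [0.3, 0, 0, -45, 0, 0, 0], [0.3, 0, 0, -60, 0, 0, 0], [0.3, 0, 0, -60, 0, 0, 0], [0.3, 0, 0, -60, 0, 0, 0]]

```text
clock: 18.18
tool_pos: [0.3709, -0.3107, 0.0446]
eef_rot: [0.919, 0.395, -0.0, -0.0]
contact_force: [-0.0, -0.3, -2.3]
opening: 0.4
finger_force: 35.0
```

```bash
python3 go.py 440 -130 45 31 531.9 112.6 45 14.4
```

```text
t 18.18 pos [ 370.9 -310.7   44.6] yaw 46.5 F [-0.  -0.3 -2.3] open 0.4
shift [178.6 -74.3  -0.4] turn [-0.04  0.02 15.5 ]
shift [ 4.178e+02 -1.747e+02 -4.000e-01] turn [-4.00e-02  2.00e-02  3.21e+01]
```

move_arm:
  targets:
    - [[0.3, 12, -5, 0, 0, 0, 1], [0.3, 40, -17, 0, 0, 0, 3], [0.3, 80, -33, 0, 0, 0, 6.5], [0.3, 125, -52, 0, 0, 0, 10], [0.3, 170, -71, 0, 0, 0, 14], [0.3, 215, -90, 0, 0, 0, 17.5], [0.3, 260, -109, 0, 0, 0, 21], [0.3, 305, -128, 0, 0, 0, 24.5], [0.3, 350, -146, 0, 0, 0, 28], [0.3, 385, -161, 0, 0, 0, 30.5]]

```text
clock: 19.42
tool_pos: [0.5194, 0.083, 0.0442]
eef_rot: [0.99, 0.14, -0.0, -0.0]
contact_force: [-0.4, -0.4, -1.8]
opening: 0.408
finger_force: 35.0
```

move_arm:
  targets:
    - [[0.3, 18, -7, 0, 0, 0, 1], [0.3, 27, -12, 0, 0, 0, 1.6], [0.3, 27, -12, 0, 0, 0, 1.6], [0.3, 27, -12, 0, 0, 0, 1.6], [0.3, 27, -12, 0, 0, 0, 1.6]]

```text
clock: 20.05
tool_pos: [0.5416, 0.0971, 0.0449]
eef_rot: [0.992, 0.125, -0.0, 0.0]
contact_force: [-0.4, 0.2, -2.0]
opening: 0.404
finger_force: 35.0
```

```bash
python3 go.py 531.9 112.6 8.2 14.4; python3 - <<'E'
from h import *
s=r.snapshot("side")[:,:,::-1];cv2.imwrite("pics/d1.png",s)
cv2.imwrite("pics/d1c.png",cv2.resize(s[160:260,270:390],(720,600),interpolation=2))
E
```

```text
t 20.05 pos [541.6  97.1  44.9] yaw 14.32 F [-0.4  0.2 -2. ] open 0.404
shift [ -5.5 -17.4  36.7] turn [ 0.02  0.06 -0.08]
```

View pics/d1c.png

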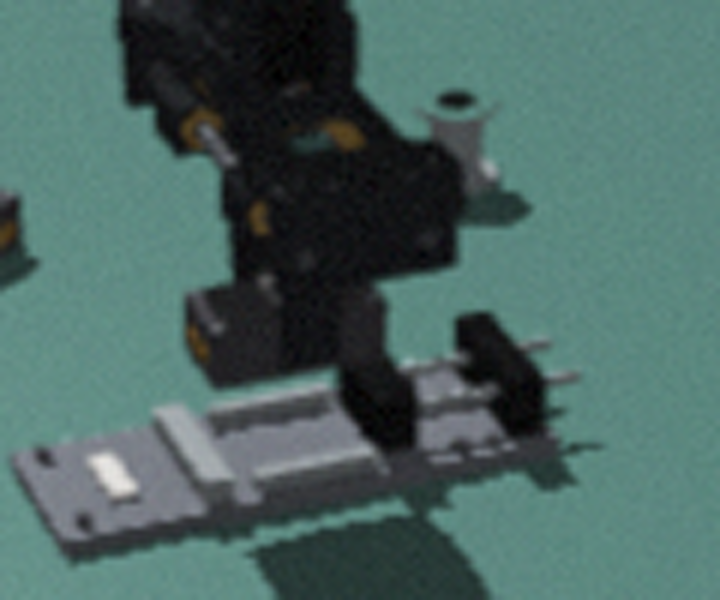

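The side view shows the module held level over the reject nest, near bottom corner at about (215,385), lip at (190,440), jaw at (380,400). It isn't yet at its place: the second call ran in the turned axes, so I'll correct the offset and then lower.

move_arm:
  targets:
    - [[0.3, -2, -6, 0, 0, 0, 0], [0.3, -5.5, -17.4, 0, 0, 0, 0], [0.3, -5.5, -17.4, 0, 0, 0, 0], [0.3, -5.5, -17.4, 0, 0, 0, 0]]

```text
clock: 20.6
tool_pos: [0.5326, 0.1138, 0.045]
eef_rot: [0.992, 0.126, 0.0, 0.0]
contact_force: [0.8, -0.2, -1.8]
opening: 0.409
finger_force: 35.0
```

```bash
python3 go.py 531.9 112.6 8.2 14.4; python3 - <<'E'
from h import *
s=r.snapshot("side")[:,:,::-1];cv2.imwrite("pics/d2.png",s)
g=cv2.resize(s[160:260,270:390],(720,600),interpolation=2).astype(int);k=g.max(2)
O=np.array([547.4,116.6]);a=np.radians(14.4);u=np.array([np.cos(a),np.sin(a)]);n=np.array([-u[1],u[0]])
H=np.array([(g[...,0]<75)])[0]
# predicted corners of held module (bottom z=60) for centre at nest x=-14, near side
c=K["side"]
for x,y,z,t in((-49,-18,60,"rear near bot"),(21,-18,60,"front near bot"),(-49,18,85,"rear far top"),(-49,-18,85,"rear near top")):
    X=np.array([*(O+x*u+y*n),z])/1e3;v=c["R"]@X+c["t"];p=(np.array([v[0]/v[2]*c["fx"]+c["cx"],v[1]/v[2]*c["fy"]+c["cy"]])-(270,160))*6
    print(t,p.round())
    if "bot" in t: 
        q=p.round().astype(int); print("row",k[q[1]-15,q[0]-40:q[0]+41:8],"col",k[q[1]-40:q[1]+41:8,q[0]+(20 if x<0 else -20)])
E
```

```text
t 20.6 pos [532.6 113.8  45. ] yaw 14.43 F [ 0.8 -0.2 -1.8] open 0.409
shift [-1.   1.  36.8] turn [ 0.01 -0.01  0.03]
rear near bot [182. 374.]
row [140 140 141 142 132  69  33  38  33  43  46] col [ 36  36  41  33  78 140 144 140 138 142 129]
front near bot [354. 340.]
row [ 26  39  36  39  30  53 117 139 138 143 138] col [ 32  36  35  36  33  61 110 101  99 104 104]
rear far top [149. 273.]
rear near top [180. 316.]
```

move_arm:
  targets:
    - [[0.3, 0, 0, 10, 0, 0, 0], [0.3, 0, 0, 22, 0, 0, 0], [0.3, 0, 0, 32, 0, 0, 0], [0.3, 0, 0, 37, 0, 0, 0], [0.3, 0, 0, 37, 0, 0, 0]]

```text
clock: 21.28
tool_pos: [0.5323, 0.1136, 0.0074]
eef_rot: [0.992, 0.125, -0.0, 0.0]
contact_force: [0.4, 0.2, -3.0]
opening: 0.405
finger_force: 35.0
```

move_arm:
  targets:
    - [[0.3, 3, 0, 0, 0, 0, 0], [0.3, 6, 0, 0, 0, 0, 0], [0.3, 9, 0, 0, 0, 0, 0], [0.3, 12, 0, 0, 0, 0, 0], [0.3, 15, 0, 0, 0, 0, 0], [0.3, 18, 0, 0, 0, 0, 0], [0.3, 20, 0, 0, 0, 0, 0], [0.3, 20, 0, 0, 0, 0, 0], [0.3, 20, 0, 0, 0, 0, 0]]

```text
clock: 22.4
tool_pos: [0.5467, 0.1172, 0.0076]
eef_rot: [0.992, 0.125, -0.005, 0.001]
contact_force: [-7.8, -3.0, 3.2]
opening: 0.401
finger_force: 35.0
```

```bash
python3 go.py 549.4 117.1 -6.8 14.4; python3 - <<'E'
from h import *
s=r.snapshot("side")[:,:,::-1];cv2.imwrite("pics/d3.png",s)
k=cv2.resize(s[160:260,270:390],(720,600),interpolation=2).max(2)
O=np.array([547.4,116.6]);a=np.radians(14.4);u=np.array([np.cos(a),np.sin(a)]);n=np.array([-u[1],u[0]]);c=K["side"]
for x,z in((-32,29),(-32,23),(-20,23),(-35,18)):
    X=np.array([*(O+x*u-18*n),z])/1e3;v=c["R"]@X+c["t"];p=(np.array([v[0]/v[2]*c["fx"]+c["cx"],v[1]/v[2]*c["fy"]+c["cy"]])-(270,160))*6
    q=p.round().astype(int);print(x,z,q,"row",k[q[1],q[0]-40:q[0]+41:5],"col",k[q[1]-40:q[1]+41:8,q[0]])
E
```

```text
t 22.4 pos [546.7 117.2   7.6] yaw 14.42 F [-7.8 -3.   3.2] open 0.401
shift [ 2.8  0.8 14.4] turn [-0.01  0.6   0.02]
-32 29 [226 436] row [177 178 180 173 162 136 100  62  40  39  43  37  37  40  46  56  60] col [ 43  32  35  34  38  40  71  58  88 136 156]
-32 23 [226 449] row [174 182 174 175 176 164 136  99  68  55  56  58  56  57  61  60  54] col [ 35  34  37  35  60  68  69 120 157 106  84]
-20 23 [255 443] row [143 111  74  54  43  41  44  50  58  67  73  71  63  58  59  60  59] col [34 35 36 38 42 58 60 59 66 73 77]
-35 18 [219 462] row [ 89  91 119 156 177 180 180 177 158 120  78  54  52  56  55  58  60] col [ 48  46  92 118 118 158 175 149  81  82  70]
```

move_arm:
  targets:
    - [[0.3, 2, 0, 0, 0, 0, 0], [0.3, 5, 0, 0, 0, 0, 0], [0.3, 5, 0, 0, 0, 0, 0], [0.3, 5, 0, 3, 0, 0, 0], [0.3, 5, 0, 6, 0, 0, 0], [0.3, 5, 0, 9, 0, 0, 0], [0.3, 5, 0, 9, 0, 0, 0]]

```text
clock: 23.32
tool_pos: [0.5503, 0.1184, -0.0019]
eef_rot: [0.992, 0.126, -0.006, 0.001]
contact_force: [-10.1, -1.6, 0.9]
opening: 0.405
finger_force: 35.0
```

```bash
python3 go.py 549.4 117.1 -6.8 14.4
```

```text
t 23.32 pos [550.3 118.4  -1.9] yaw 14.43 F [-10.1  -1.6   0.9] open 0.405
shift [-1.1  1.   5. ] turn [-0.03  0.73  0.03]
```

move_arm:
  targets:
    - [[0.3, 0, 0, 2, 0, 0, 0], [0.3, 0, 0, 3.5, 0, 0, 0], [0.3, 0, 0, 4.5, 0, 0, 0], [0.3, 0, 0, 5, 0, 0, 0]]

```text
clock: 23.82
tool_pos: [0.5505, 0.1185, -0.0066]
eef_rot: [0.992, 0.126, -0.006, 0.001]
contact_force: [-10.3, -2.0, 4.9]
opening: 0.406
finger_force: 35.0
```

```bash
python3 go.py 549.4 117.1 -6.8 14.4
```

```text
t 23.82 pos [550.5 118.5  -6.6] yaw 14.43 F [-10.3  -2.    4.9] open 0.406
shift [-1.4  1.1  0.2] turn [-0.03  0.7   0.03]
```

move_arm:
  targets:
    - [[0.3, 0, 0, 1, 0, 0, 0], [0.3, 0, 0, 1.5, 0, 0, 0], [0.3, -3, 0, 1.5, 0, 0, 0], [0.3, -6, 0, 1.5, 0, 0, 0], [0.3, -6, 0, 1.5, 0, 0, 0]]

```text
clock: 24.45
tool_pos: [0.5483, 0.1179, -0.0068]
eef_rot: [0.992, 0.126, -0.002, 0.0]
contact_force: [-6.0, -1.9, 8.9]
opening: 0.403
finger_force: 35.0
```

move_arm:
  targets:
    - [[0.55, 0, 0, -0.5, 0, 0, 0], [0.55, 0, 0, -0.5, 0, 0, 0], [0.55, 0, 0, -2, 0, 0, 0], [0.55, 0, 0, -18, 0, 0, 0], [0.6, 0, 0, -50, 0, 0, 0], [0.7, 0, 0, -95, 0, 0, 0], [0.7, -60, 0, -125, 0, 0, 0], [0.7, -110, 0, -125, 0, 0, 0], [0.7, -110, 0, -125, 0, 0, 0], [0.7, -110, 0, -125, 0, 0, 0]]

```text
clock: 25.7
tool_pos: [0.4459, 0.0915, 0.1183]
eef_rot: [0.992, 0.125, 0.001, -0.0]
contact_force: [1.3, -0.3, 0.2]
opening: 0.698
finger_force: 0.0
```

```bash
python3 - <<'E'
from h import *
I={n:r.snapshot(n)[:,:,::-1] for n in("top","side")}
for n in I: cv2.imwrite(f"pics/e_{n}.png",I[n])
M={n:masks(I[n]) for n in I}
O=np.array([547.2,116.6,36])/1e3
for t,O,m,y in(("rej",[547.2,116.6],[475.1,98.1],14.4),("pass",[576.1,-124.3],[502.3,-117.5],-5.9)):
    P={}
    for n in I:
        c=K[n];v=c["R"]@(np.array([*O,36])/1e3)+c["t"];P[n]=blob(M[n]["white"],(v[0]/v[2]*c["fx"]+c["cx"],v[1]/v[2]*c["fy"]+c["cy"]));print(n,P[n][0].round(1),P[n][1])
    X,e=tri(P["top"][0],P["side"][0]);d=X[:2]*1e3-m;a=np.radians(y);print(t,(X*1e3).round(1),e*1e3,"from mark",d@[np.cos(a),np.sin(a)],d@[-np.sin(a),np.cos(a)])
E
python3 go.py
```

```text
top [401.2 236.6] 86
side [317.9 223.1] 19
rej [ 532.2 -101.2  166.9] 14.255418624260466 from mark 5.734004120115238 -207.24057875934858
top [401.2 236.6] 86
side [345.6 282.7] 57
pass [ 576.2 -123.9   35.8] 2.469152843437164 from mark 74.15212494692925 1.2269492632762167
t 25.8 pos [446.5  91.7 117.7] yaw 14.41 F [0.3 0.5 0.4] open 0.695
```

move_arm:
  targets:
    - [[0.7, -10, 30, -20, 0, 0, 0], [0.7, -30, 80, -40, 0, 0, 0], [0.7, -50, 135, -60, 0, 0, 0], [0.7, -60, 190, -60, 0, 0, 0], [0.7, -70, 240, -60, 0, 0, 0], [0.7, -70, 290, -60, 0, 0, 0], [0.7, -70, 310, -60, 0, 0, 0], [0.7, -70, 310, -60, 0, 0, 0]]

```text
clock: 26.8
tool_pos: [0.4544, -0.2275, 0.1772]
eef_rot: [0.992, 0.124, 0.0, 0.0]
contact_force: [-0.1, 0.8, 0.0]
opening: 0.697
finger_force: 0.0
```

```bash
python3 - <<'E'
from h import *
I={n:r.snapshot(n)[:,:,::-1] for n in("top","side")}
for n in I: cv2.imwrite(f"pics/f_{n}.png",I[n])
M={n:masks(I[n]) for n in I};P={}
for n in I:
    c=K[n];v=c["R"]@(np.array([547.2,116.6,36])/1e3)+c["t"];P[n]=blob(M[n]["white"],(v[0]/v[2]*c["fx"]+c["cx"],v[1]/v[2]*c["fy"]+c["cy"]));print(n,P[n][0].round(1),P[n][1])
X,e=tri(P["top"][0],P["side"][0]);d=X[:2]*1e3-[475.1,98.1];a=np.radians(14.4);print((X*1e3).round(1),e*1e3,"from mark",d@[np.cos(a),np.sin(a)],d@[-np.sin(a),np.cos(a)])
# bystanders unchanged?
T0=cv2.imread("pics/top0.png")
for nm,(x,y) in dict(untag=(196,301),reel_a=(195,200),reel_b=(454,195),can=(120,230),green1=(458,249),green2=(437,329)).items():
    w=np.s_[y-22:y+22,x-22:x+22];print(nm,(cv2.absdiff(T0[w],I["top"][w]).max(2)>60).sum())
E
```

```text
top [291. 244.] 47
side [345.7 282.7] 55
[ 604.1  131.3 -152.6] 27.4491822439587 from mark 133.210694562469 0.11067607571680461
untag 0
reel_a 0
reel_b 0
can 0
green1 476
green2 0
```

```bash
python3 - <<'E'
from h import *
e=cv2.imread("pics/e_side.png");c=K["side"]
h=cv2.cvtColor(e,cv2.COLOR_BGR2HSV);m=(h[...,2]>170)&(h[...,1]<45)
for thr in(170,190):
    cb,nb,_=blob((h[...,2]>thr)&(h[...,1]<45),(317.9,223.1));X,g=tri((291,244),cb);d=X[:2]*1e3-[475.1,98.1];a=np.radians(14.4)
    print(cb,nb,(X*1e3).round(1),g*1e3,d@[np.cos(a),np.sin(a)],d@[-np.sin(a),np.cos(a)])
print(e[212:230:2,306:336:2].max(2))
E
```

```text
[317.88888889 223.07407407] 27 [546.2 117.8  36.6] 2.9606269750030663 73.74342415334857 1.3825581700898852
[317.89473684 223.05263158] 19 [546.2 117.8  36.7] 2.9878652784941173 73.74343717120439 1.3793323054784903
[[137 135 134 136 135 135 131 133 135 131 133 129 131 136 135]
 [134 138 136 134 135 136 133 137 134 129 136 133 133 136 135]
 [134 136 132 132 130 137 132 131 133 130 136 132 122 104  67]
 [139 134 134 134 133 136 136 135 137 130 128 114  33  18  18]
 [135 138 139 138 145 178 155  97  89  83  79  86  68  24  21]
 [129 116  97  80 118 213 219 123  73  76  73  73  75  50  25]
 [ 75  75  75  72  71 150 220 199  92  78  73  74  75 117  44]
 [ 76  72  80  72  78  77 176 185 124  73  66  70  58  39  29]
 [ 82  99  82  76  78  71  56  43  36  33  36  29  37  37  29]]
```

Both tags are at seated height and position. The pass tag is at z=35.8 mm and 74.2 mm from its mark; the reject tag is at z≈36.6 mm and 73.7 mm from its mark. I'm handing in now.

```bash
python3 -c "
from plant import r
print(r.finish_job())"
```

```text
the job is handed in; nothing more can be done
None
```

Job handed in at about 27 s: the round-tag module is clamped in the pass nest and the bar-tag module in the reject nest, both measuring as seated. The reels, the can, the untagged module and the bar-tagged green look-alike had not moved; I could not recheck the round-tagged green one, because the arm hid it in the last picture.

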